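# Lock a covered index bar by feel with its pin

## Task

Take the locking pin out of its wooden block, pass its foot down through the square mouth of the slotted housing onto the sprung index bar inside, and, pressing lightly, draw it along the slot until the foot drops into the bar's hidden notch. Stop there without forcing it (never push the pin against the housing or bar with 25 N or more), see that it is fully down in the notch, and let go, leaving it standing upright. Leave the tape roll, screwdriver, dapping block and brush where they are.

Things in the scene. Friction and masses are not known exactly. Their poses are not given: they have to be found in the camera images.
- housing: Low fixed aluminium box, 76 mm wide (x) x 300 long (y) x 50 high, on a dark flange 106 mm wide, 5 high. Origin: centre of its underside, on the table; z up. Its flat cover, 6 mm thick, has a slot along y at x = 0, 13 mm wide, from y = -75 to +51 mm, where it opens into a 26 mm square mouth (y = +51 to +77). Under the cover lies a dark flat index bar, beneath all of mouth and slot.
- mouth (a point): Centre of the square mouth, at the top of the cover (50 mm above the table). Axes as the housing's.
- slot_end (a point): Centre of the closed far end of the slot, at the top of the cover, 139 mm from the mouth's centre. The bar has one notch right across it, 21 mm long in y and 8 mm deep. Its middle lies between y = -45 and +20 mm of the housing (44 to 109 mm from the mouth's centre), different each time and not measured. Over it the foot loses its support, then the notch's upright wall stops it.
- bar_rest (a point): Point on the index bar's top under the mouth's centre, with the bar at rest: 26 mm above the table. The bar is on springs: it starts to give at about 2 N, has sunk 5 mm at about 6 N (evenly along its length) and is rigid beyond; it rises again when let go. It does not slide lengthwise. This point stays at the rest height.
- pin: Loose round steel pin, 83 mm tall, about 0.1 kg. Origin: centre of the foot's underside; z up along it. Foot 18 mm diameter, 0 to 10 mm; neck 9 mm, 10 to 38 mm; dark round knob to grip, 26 mm, 38 to 83 mm. The foot passes the mouth but not the slot: it travels under the cover. Origin 26 mm above the table when standing on the bar, 18 mm when fully down in the notch.
- pin_block: Fixed wooden block, 66 x 66 x 50 mm, with an upright bore of 25 mm in the middle of its top. The pin starts upright in it: the knob's underside rests on the block's top, the foot hangs in the bore. Origin: centre of its underside.
- masking_tape: Roll of masking tape lying flat, 98 x 96 x 25 mm; bystander. Origin: centre of its underside.
- screwdriver: Small yellow-handled screwdriver lying flat, 158 x 27 x 23 mm; bystander. Origin: centre of its underside.
- dapping_block: Brass dapping block, 50 x 50 x 51 mm, with round hollows in its top; bystander. Origin: centre of its underside.
- brush: Brass brush with wooden handle, 180 x 19 x 15 mm; bystander. Origin: centre of its underside.
Mind the look-alikes: they are no part of the job. What is shaped like the pin but green is not meant.

How it is judged (in metres and radians):
On the way, in this order (a step that is already met when the one before it is completed fails the run):
1. the pin's foot has gone down through the mouth and rests on the bar there (y of pin in the frame of housing between 0.05 and 0.078 m and x of pin in the frame of housing between -0.006 and 0.006 m and z of pin in the frame of housing between 0.018 and 0.0275 m and contact force between pin and housing above 0.5 N), for 0.1 s.
2. the pin has been drawn out of the mouth into the slot, its foot under the cover (y of pin in the frame of housing between -0.08 and 0.04 m and z of pin in the frame of housing below 0.03 m), for 0.1 s.
At the end, for the whole second after the job is handed in: The pin stands released and at rest in the slot, upright within 0.12 rad, its foot in the notch: the underside of the foot less than 20.5 mm above the housing's underside (26 mm would be on top of the bar), within 6 mm of the slot's centre line (z of pin in the frame of housing between 0.014 and 0.0205 m and y of pin in the frame of housing between -0.056 and 0.031 m and x of pin in the frame of housing between -0.006 and 0.006 m and angle between pin's own z axis and vertical below 0.12 rad and linear speed of pin below 0.02 m/s and contact force between pin and the fingers below 0.1 N); the robot touches nothing.
It fails at once if the pin is forced against the housing or bar (25 N or more) (contact force between pin and housing above 25 N).
It fails at once if the tape roll is disturbed (moved over 20 mm) (distance of masking_tape from where it was at the start of the episode above 0.02 m).
It fails at once if the screwdriver is disturbed (moved over 20 mm) (distance of screwdriver from where it was at the start of the episode above 0.02 m).
It fails at once if the dapping block is disturbed (moved over 20 mm) (distance of dapping_block from where it was at the start of the episode above 0.02 m).
It fails at once if the brush is disturbed (moved over 20 mm) (distance of brush from where it was at the start of the episode above 0.02 m).
It also fails if it takes over 51 s, if anything falls off the work surface, if the arm or the gripper's body presses on something with over 40 N, if the wrist force passes 120 N, or if a joint passes its speed limit or range.

## Robot

A 7-joint arm with a two-finger parallel gripper is mounted at the origin on a cart in front of the work surface, level with it; the furniture and walls round the work are solid. World frame = base frame: x ahead of the robot, y to its left, z up, the work surface at z = 0. Lengths are in m, angles in degrees, forces in N, time in s.
With the tool pointing down it reaches from about 0.4 to 0.75 m from the base axis. Payload 19.5 kg.
Tool frame: the origin (TCP) lies at the very end of the fingers, on their centre line; the grasp point (between the pads) lies 19 mm behind it; z points along the fingers, y is the direction in which the jaws open and shut (so a half turn about z gives the same grasp; the last joint's range is limited). The gripper opens to 85 mm and grips with 20 to 120 N. Pads are 22 mm wide; open, the fingers measure 114 mm over their backs; the gripper's body (76 mm by 85 mm) begins 54 mm behind the grasp point. The pads swing forward as they close: fully open they stand 13 mm farther back than shut.
Start: joints at [-76.702, 40.479, -1.581, 85.061, 1.261, 54.483, -4.326], TCP at [0.155, 0.554, 0.231] pointing down, gripper open.
Joint ranges: [-155.06, 155.06], [-18.47, 123.98], [-90, 86.84], [0, 140.48], [-83.41, 263.41], [0, 116], [-161.91, 161.91]. Speed limits (degrees/s): [108.29, 108.29, 147.25, 147.25, 172.46, 172.46, 172.46].

## Interface

Orientations are given as a 3x3 rotation matrix whose columns are the frame's x, y, z axes.
In Python, from station import sense, camera, calibration, finish_job gives the robot as it stands.
- The arm moves only by the shell command python3 -m jog 'ROWS' [FORCE]. ROWS is JSON, a list of rows, each a list of 7 numbers: the finger opening in mm, from 0 to 85.4, then the shift along the tool's x, y, z in mm, then the turn, a rotation vector about the tool's x, y, z in degrees. A call has 1 to 8 rows; each row shifts and turns the commanded pose from where the row before left it, along the tool's axes as they then stand; what a row does not reach is not made up. A row lasts 1/8 s, in which the tool goes at most 62.5 mm and 10.7 degrees, less where a joint would pass 70% of its speed; a pose out of reach is approached as far as the arm can. A call with a gripper value outside its range is refused whole. The fingers move at their own pace and stop on an object; FORCE is the grip in N (left out, the last holds). Time passes only in rows, so rows that do not move let the fingers close. It gives the time, the measured TCP pose, the force and the opening at its end, in the units of the state.
- sense(): the state, without advancing time (a new reading comes with each control period).
- camera(name): name is "scene" or "side" or "wrist"; returns the picture (480x640x3 uint8, red, green, blue); there is no depth.
- calibration(name): a dict with "mtx" (3x3 intrinsics, pixels), "k1" (the pictures are not rectified: a ray, as slopes to the right and down, at radius r is drawn at 1 + k1 r^2 times it, then the intrinsics apply), "T" (4x4, takes a point from camera to world coordinates); the wrist camera has in their place "mount" (4x4, takes a point from camera to tool coordinates, whose origin is the TCP and whose axes are the flange's). Camera axes: x right, y down, z forward; pixel columns grow to the right and rows downward; lengths in m; the calibration is good to about 2 mm. A picture is of the moment at which its call begins: read the wrist's pose just before it. calibration takes no time and is no camera call.
- finish_job(): hands the job in, once; it reports no verdict.
The state is a dict: "time_s": time; "qpos": joint angles; "joint_vel": joint speeds; "effort": joint torques, N m; "position": TCP position; "tcp_rot": TCP orientation; "contact_force": force on the tool from outside, world axes, zero at the start; "ft_torque": the same for the moment, N m; "grip_width": finger opening in m.
Only numpy, scipy, OpenCV 4.12 (cv2) and the standard library are available. Lean on these libraries where they do the work, as an engineer would, in place of code of your own. Each camera call takes 0.05 s, during which the arm holds its last target.

## Working session

There is one attempt and no reset: what is moved stays moved. The work goes in short steps, Python scripts to look and compute and a shell command to move; the robot and the scene stay as the last step left them, time stands still between calls to the robot, and variables do not carry over. Pictures are saved under pics/ and viewed, and the job is handed in when it is done.

```bash
ls; mkdir -p pics
python3 - <<'E'
from station import sense,camera,calibration
import cv2
s=sense();print(s)
for n in ["scene","side","wrist"]:
    im=camera(n);cv2.imwrite(f"pics/{n}0.png",im[:,:,::-1]);print(n,calibration(n))
E
```

```text
pics
{'time_s': 0.0, 'qpos': array([-76.70258466,  40.51274924,  -1.58283251,  85.08247932,
         1.2601742 ,  54.481603  ,  -4.32679677]), 'joint_vel': array([ 0.05227232, -0.00754492,  0.05716468,  0.02302728,  0.01163727,
        0.13877038, -0.03173831]), 'effort': array([-1.21277146e-03, -8.83190846e+01,  1.23403218e+00, -2.36182058e+01,
        1.68310292e-02,  6.21935949e-03,  1.51118904e-07]), 'position': array([0.15539448, 0.55334953, 0.23084706]), 'tcp_rot': array([[-9.62750970e-01,  2.70389537e-01, -2.60036639e-04],
       [ 2.70389662e-01,  9.62750445e-01, -1.00577532e-03],
       [-2.16007339e-05, -1.03862238e-03, -9.99999460e-01]]), 'contact_force': array([-0.78084845,  0.06573568, -0.48854215]), 'ft_torque': array([-0.01476495, -0.05347383, -0.01032981]), 'grip_width': 0.08522532337607265}
scene {'mtx': array([[610.89625515,   0.        , 313.9530242 ],
       [  0.        , 610.89625515, 233.07546884],
       [  0.        ,   0.        ,   1.        ]]), 'k1': -0.07136678466021916, 'T': array([[ 0.87861911, -0.24185964,  0.41174309, -0.07882266],
       [-0.4768136
[... 460 characters left out ...]
, -0.84317335,  1.23355209],
       [-0.01149025, -0.92324916, -0.38402991,  0.64774027],
       [ 0.        ,  0.        ,  0.        ,  1.        ]])}
wrist {'mtx': array([[338.51677907,   0.        , 316.47710255],
       [  0.        , 338.51677907, 238.74858679],
       [  0.        ,   0.        ,   1.        ]]), 'k1': -0.05403253826452368, 'mount': array([[-1.13388491e-03, -9.53775674e-01, -3.00517350e-01,
         7.81491776e-02],
       [ 9.99999214e-01, -9.20551500e-04, -8.51479594e-04,
         7.06667781e-04],
       [ 5.35478826e-04, -3.00518079e-01,  9.53775968e-01,
        -1.43077454e-01],
       [ 0.00000000e+00,  0.00000000e+00,  0.00000000e+00,
         1.00000000e+00]])}
```

View pics/scene0.png

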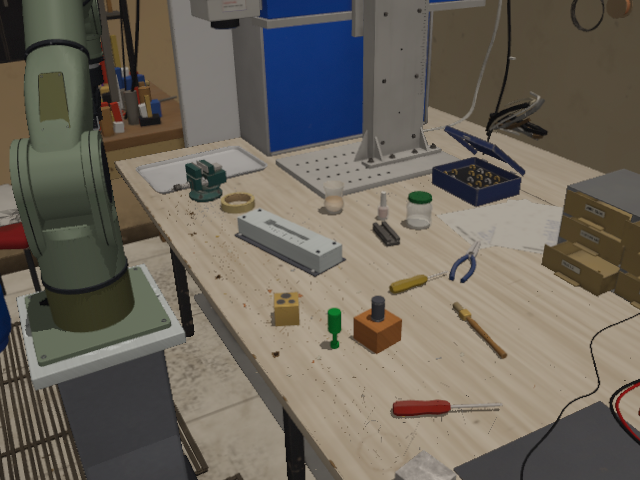

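View pics/side0.png

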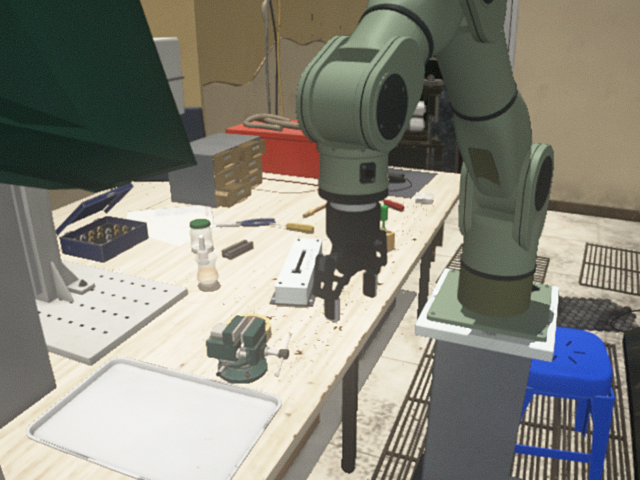

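View pics/wrist0.png

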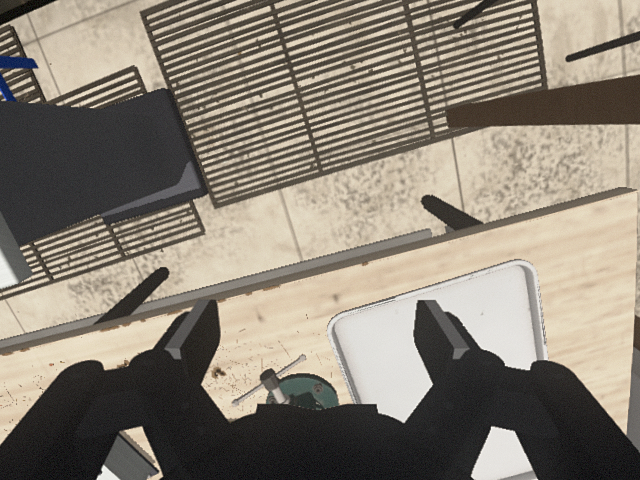

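The scene view shows the wooden block with the dark-knobbed pin at about (378,308). The green look-alike stands at (335,325), and the housing spans roughly (240,215) to (343,270). I'll enlarge both areas.

Run:
```python
import cv2
im=cv2.imread("pics/scene0.png")
a=cv2.resize(im[195:285,225:355],None,fx=6,fy=6,interpolation=cv2.INTER_CUBIC);cv2.imwrite("pics/zh.png",a)
a=cv2.resize(im[280:360,260:415],None,fx=5,fy=5,interpolation=cv2.INTER_CUBIC);cv2.imwrite("pics/zp.png",a)
im=cv2.imread("pics/side0.png")
a=cv2.resize(im[220:320,260:400],None,fx=5,fy=5,interpolation=cv2.INTER_CUBIC);cv2.imwrite("pics/zs.png",a)
```

```text
(no output)
```

View pics/zh.png

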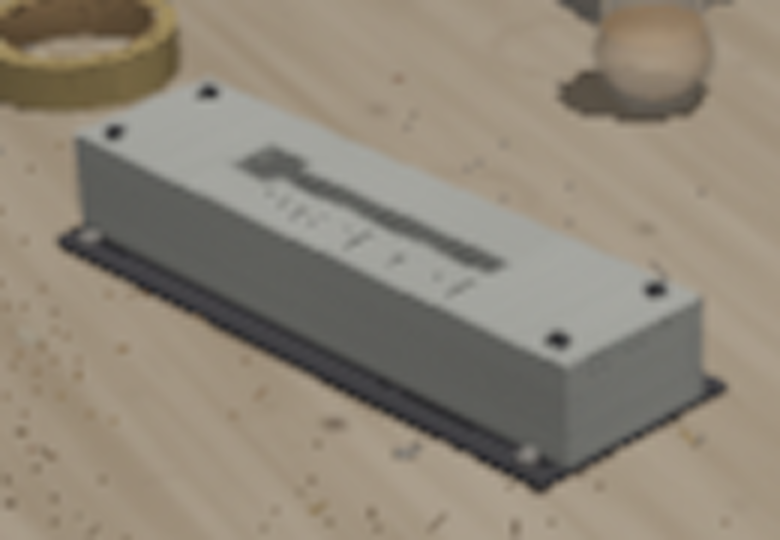

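View pics/zp.png

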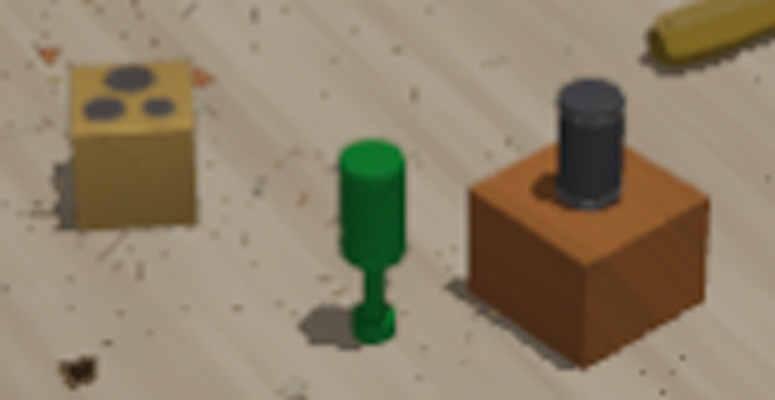

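View pics/zs.png

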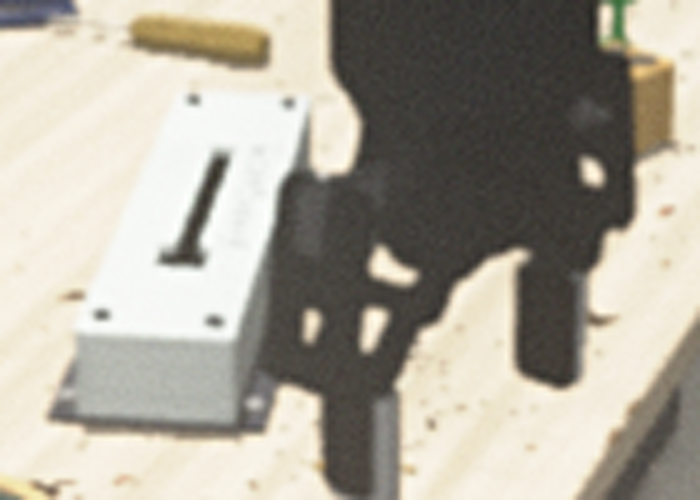

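Two pin-shaped candidates: the dark knob seated in the wooden block at (378,308), and the green one standing free at (335,325). The task excludes the green one, so the dark pin in the block is the target, and the enlarged crop confirms this. The mouth is at about (270,222) in the scene view and the slot end at about (308,239). I'll cast rays to get positions.

```bash
cat > h.py <<'E'
import numpy as np, cv2
from station import sense,camera,calibration
def ray(name,uv,s=None):
    c=calibration(name);K=c["mtx"];k=c["k1"]
    d=np.array([(uv[0]-K[0,2])/K[0,0],(uv[1]-K[1,2])/K[1,1]])
    x=d.copy()
    for _ in range(20): x=d/(1+k*(x@x))
    if name=="wrist":
        T=np.eye(4);T[:3,:3]=s["tcp_rot"];T[:3,3]=s["position"];T=T@c["mount"]
    else: T=c["T"]
    return T[:3,3],T[:3,:3]@np.array([x[0],x[1],1])
def on(name,uv,z,s=None):
    o,d=ray(name,uv,s);return o+d*(z-o[2])/d[2]
def proj(name,p,s=None):
    c=calibration(name);K=c["mtx"];k=c["k1"]
    if name=="wrist":
        T=np.eye(4);T[:3,:3]=s["tcp_rot"];T[:3,3]=s["position"];T=T@c["mount"]
    else: T=c["T"]
    q=np.linalg.inv(T)@np.append(p,1);x=q[:2]/q[2];x=x*(1+k*(x@x))
    return K[:2,:2]@x+K[:2,2]
E
python3 - <<'E'
from h import *
np.set_printoptions(precision=4,suppress=True)
P=lambda n,uv,z:print(n,uv,on(n,uv,z))
print("pin top");P("scene",(260+590/5,280+95/5),.095)
print("block top corners")
for u in [(588,265),(708,200),(470,188)]:P("scene",(260+u[0]/5,280+u[1]/5),.05)
print("green");P("scene",(334.4,311.6),.083);P("scene",(260+372/5,280+330/5),.0)
print("mouth,end");a=on("scene",(270.,222.2),.05);b=on("scene",(225+500/6,195+265/6),.05);print(a,b,np.linalg.norm(a-b))
for u in [(270,255),(0,0)][:1]:pass
m=on("side",(260+182/5,220+256/5),.05);e=on("side",(260+220/5,220+155/5),.05);print("side",m,e,np.linalg.norm(m-e))
print("cover corners")
for u in [(75,138),(568,368),(700,298)]:P("scene",(225+u[0]/6,195+u[1]/6),.05)
print("dapping");P("scene",(260+130/5,280+97/5),.051)
print("sd, tape, brush");P("scene",(393,290),.01);P("scene",(440,276),.005);P("scene",(238,202),.012);P("scene",(455,306),.01)
E
```

```text
pin top
scene (378.0, 299.0) [ 0.469  -0.3814  0.095 ]
block top corners
scene (377.6, 333.0) [ 0.444  -0.4194  0.05  ]
scene (401.6, 320.0) [ 0.5059 -0.4088  0.05  ]
scene (354.0, 317.6) [ 0.4321 -0.3557  0.05  ]
green
scene (334.4, 311.6) [ 0.3864 -0.3601  0.083 ]
scene (334.4, 346.0) [ 0.3874 -0.3568  0.    ]
mouth,end
[0.4662 0.1016 0.05  ] [ 0.5066 -0.0289  0.05  ] 0.13660722891525362
side [0.4626 0.1128 0.05  ] [ 0.498  -0.0075  0.05  ] 0.12541922269507372
cover corners
scene (237.5, 218.0) [0.4045 0.1676 0.05  ]
scene (319.6666666666667, 256.3333333333333) [ 0.49   -0.1148  0.05  ]
scene (341.6666666666667, 244.66666666666666) [ 0.5607 -0.0935  0.05  ]
dapping
scene (286.0, 299.4) [ 0.3465 -0.2339  0.051 ]
sd, tape, brush
scene (393, 290) [ 0.5885 -0.2646  0.01  ]
scene (440, 276) [ 0.7177 -0.2655  0.005 ]
scene (238, 202) [0.4719 0.3379 0.012 ]
scene (455, 306) [ 0.6639 -0.3812  0.01  ]
```

```bash
python3 -m jog '[[85,-40,0,0,0,0,4],[85,-56,0,0,0,0,5.8],[85,-56,0,0,0,0,5.8],[85,-56,0,0,0,0,5.8],[85,-56,0,0,0,0,5.8],[85,-56,0,0,0,0,5.8],[85,-56,0,0,0,0,5.8],[85,-40,0,0,0,0,5.8]]'; python3 -c "
from station import sense
s=sense();print(s['qpos'],s['position'],s['tcp_rot'])"
```

```text
time_s: 1.15
position: [0.4925, 0.322, 0.2311]
tcp_rot: [[-0.491, 0.871, 0.0], [0.871, 0.491, -0.001], [-0.001, -0.0, -1.0]]
contact_force: [1.3, 0.8, -0.7]
grip_width: 0.0854
[-40.20868704  42.06344546   8.03587844  82.25431909  -6.432509
  56.15120026  -1.20768472] [0.49250775 0.32195001 0.23107251] [[-4.91243118e-01  8.71022500e-01  5.29797614e-05]
 [ 8.71022266e-01  4.91243029e-01 -7.05549535e-04]
 [-6.40575458e-04 -3.00449802e-04 -9.99999750e-01]]
```

```bash
python3 -m jog '[[85,-40,0,0,0,0,6.5],[85,-56,0,0,0,0,6.5],[85,-56,0,0,0,0,6.5],[85,-56,0,0,0,0,6.5],[85,-56,0,0,0,0,6.5],[85,-56,0,0,0,0,6.5],[85,-56,0,0,0,0,6.5],[85,-40,0,0,0,0,6.5]]'
python3 - <<'E'
from h import *
s=sense();print(s['qpos'])
def delta(s,p):
    return s['tcp_rot'].T@(np.array(p)-s['position'])*1000
R=s['tcp_rot'];print("heading x",np.degrees(np.arctan2(R[1,0],R[0,0])),"housing xh target 16.8")
print(delta(s,[.469,-.3814,.20]))
cv2.imwrite("pics/w1.png",camera("wrist")[:,:,::-1])
E
```

```text
time_s: 2.15
position: [0.5393, -0.0788, 0.2312]
tcp_rot: [[0.384, 0.923, -0.0], [0.923, -0.384, -0.001], [-0.001, -0.0, -1.0]]
contact_force: [-0.5, -0.1, 0.5]
grip_width: 0.0848
[ -5.15722346  39.3099293   19.36831454  91.80503411 -15.51291119
  51.56279212  -2.74852316]
heading x 67.40010948419413 housing xh target 16.8
[-306.31466747   51.42066045   31.4056695 ]
```

View pics/w1.png

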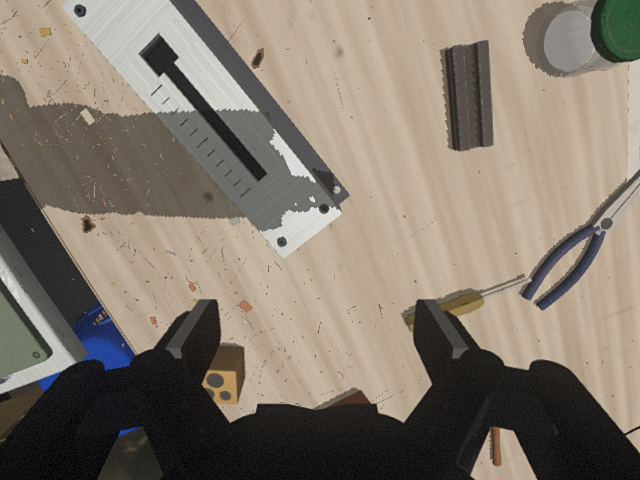

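The wrist view shows the housing from above, with the mouth near (159,54) and the slot end near (265,180). I'll measure both by segmenting the dark slot.

Run:
```python
from h import *
np.set_printoptions(precision=4,suppress=True)
s=sense() # arm at rest
im=cv2.imread("pics/w1.png");g=cv2.cvtColor(im,cv2.COLOR_BGR2GRAY)
m=(g<55).astype(np.uint8)
n,l,st,c=cv2.connectedComponentsWithStats(m)
k=l[54,159];print(st[k],c[k])
z=cv2.resize(im[20:200,125:285],None,fx=3.3,fy=3.3,interpolation=cv2.INTER_CUBIC);cv2.imwrite("pics/w1z.png",z)
ys,xs=np.where(l==k)
# top-plane metric points
P=np.array([on("wrist",(x,y),.05,s)[:2] for x,y in zip(xs.astype(float),ys.astype(float))])
cnt=P*1e4
r=cv2.minAreaRect(cnt.astype(np.float32));print(np.array(r[0])/1e4,np.array(r[1])/1e4,r[2])
print("corners",cv2.boxPoints(r)/1e4)
print(proj("wrist",[.4662,.1016,.05],s),proj("wrist",[.5066,-.0289,.05],s))
# cover bolts
for uv in [(80,10),(323,209),(281,242)]:print(on("wrist",uv,.05,s))
```

```text
[ 142   37  125  144 2422] [198.5157 102.0417]
[0.4824 0.0421] [0.024  0.1485] 14.852620124816895
corners [[ 0.4518  0.1107]
 [ 0.4899 -0.0328]
 [ 0.513  -0.0266]
 [ 0.475   0.1169]]
[160.1826  57.4818] [265.0744 175.0683]
[0.4202 0.166  0.05  ]
[ 0.5443 -0.0811  0.05  ]
[ 0.4921 -0.0957  0.05  ]
```

View pics/w1z.png

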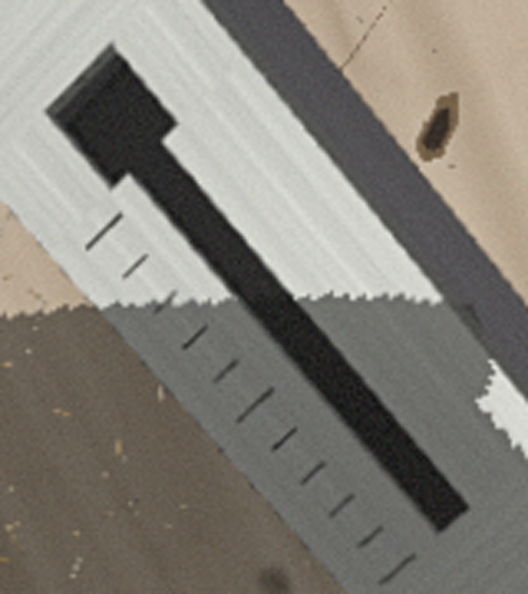

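Run:
```python
from h import *
np.set_printoptions(precision=4,suppress=True)
s=sense()
f=lambda u:on("wrist",(125+u[0]/3.3-.35,20+u[1]/3.3-.35),.05,s)
M=np.array([f(u) for u in [(112,44),(48,112),(113,188),(177,123)]]);print(M, "center",M.mean(0))
print("sides",[np.linalg.norm(M[i]-M[(i+1)%4]) for i in range(4)])
E=np.array([f(u) for u in [(469,508),(440,532)]]);e=E.mean(0);print("end",e)
d=M.mean(0)-e;print(np.linalg.norm(d),np.degrees(np.arctan2(d[0],-d[1])),np.degrees(np.arctan2(-d[0],d[1])))
```

```text
[[0.4747 0.1194 0.05  ]
 [0.4506 0.1124 0.05  ]
 [0.4573 0.0883 0.05  ]
 [0.4812 0.0952 0.05  ]] center [0.4659 0.1038 0.05  ]
sides [np.float64(0.025086520438129225), np.float64(0.024946332495418264), np.float64(0.024871365130151604), np.float64(0.02508986735634802)]
end [ 0.5033 -0.0297  0.05  ]
0.13869391048425098 -164.35487327867313 15.645126721326895
```

```bash
python3 -m jog '[[85,-30,6,4,0,0,0],[85,-46,8,4.5,0,0,0],[85,-46,8,4.5,0,0,0],[85,-46,8,4.5,0,0,0],[85,-46,8,4.5,0,0,0],[85,-46,8,4.5,0,0,0],[85,-46,5.4,4.4,0,0,0]]'; python3 -m jog '[[85,0,0,0,0,0,10.35],[85,0,0,0,0,0,10.35],[85,0,0,0,0,0,10.35],[85,0,0,0,0,0,10.35],[85,0,0,0,0,0,10.35],[85,0,0,0,0,0,0]]'
python3 - <<'E'
from h import *
s=sense();print(s['qpos'])
cv2.imwrite("pics/w2.png",camera("wrist")[:,:,::-1])
R=s['tcp_rot'];print("heading x",np.degrees(np.arctan2(R[1,0],R[0,0])))
print(R.T@(np.array([.469,-.3814,.20])-s['position'])*1000, proj("wrist",[.469,-.3814,.095],s))
E
```

```text
time_s: 3.08
position: [0.4711, -0.3801, 0.2001]
tcp_rot: [[0.379, 0.926, -0.0], [0.926, -0.379, 0.0], [0.0, -0.0, -1.0]]
contact_force: [1.3, 1.0, 0.7]
grip_width: 0.085
time_s: 3.82
position: [0.4717, -0.3786, 0.2001]
tcp_rot: [[0.961, 0.277, -0.001], [0.277, -0.961, 0.0], [-0.001, -0.0, -1.0]]
contact_force: [0.2, -0.1, 0.6]
grip_width: 0.0849
[ 22.1408476   48.51698063  30.11748542  81.36660233 -26.51698068
  57.25236506 -15.66749866]
heading x 16.056769222816694
[-3.33473504  1.98684249  0.14107746] [320.72045617 240.10332268]
```

View pics/w2.png

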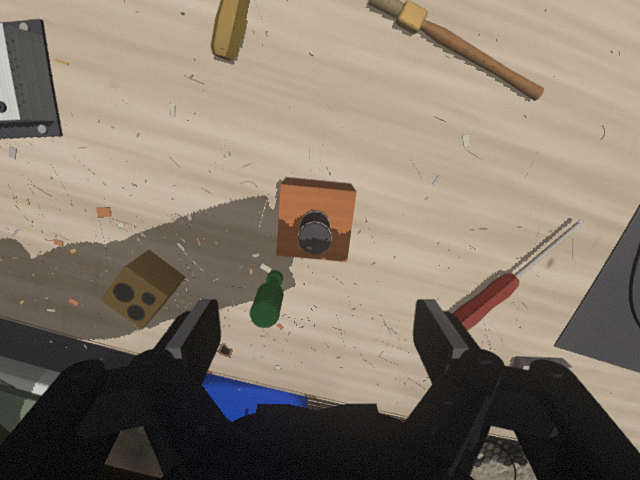

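Run:
```python
from h import *
np.set_printoptions(precision=4,suppress=True)
im=cv2.imread("pics/w2.png");cv2.imwrite("pics/w2z.png",cv2.resize(im[170:280,250:370],None,fx=5,fy=5,interpolation=cv2.INTER_CUBIC))
```

```text
(no output)
```

View pics/w2z.png

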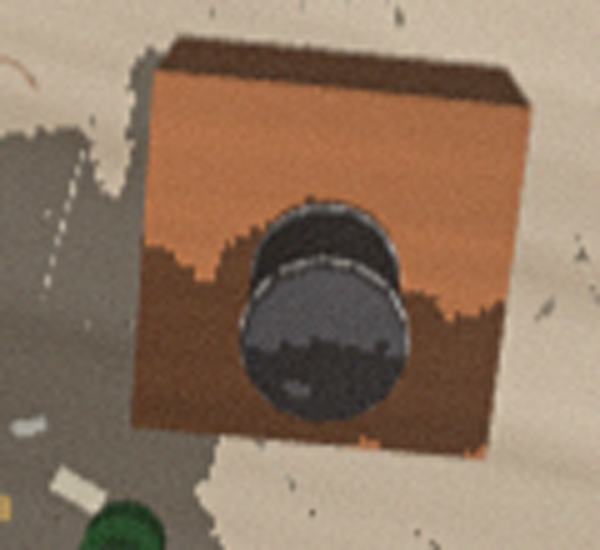

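Run:
```python
from h import *
np.set_printoptions(precision=4,suppress=True)
s=sense();f=lambda u,z:on("wrist",(250+u[0]/5-.4,170+u[1]/5-.4),z,s)
t=f((325,340),.095);b=f((325,277),.05);print(t,b)
B=np.array([f(u,.05) for u in [(152,70),(530,105),(485,460),(130,428)]]);print(B.mean(0),np.linalg.norm(B[0]-B[1]),np.linalg.norm(B[1]-B[2]))
print(s['tcp_rot'].T@(t-s['position'])*1000)
```

```text
[ 0.4695 -0.3764  0.095 ] [ 0.4673 -0.3768  0.05  ]
[ 0.4683 -0.3764  0.05  ] 0.0659386036563482 0.06654287238948477
[ -1.2611  -2.7002 105.1952]
```

```bash
python3 -m jog '[[85,-2.5,-2.5,20,0,0,0],[85,0,0,40,0,0,0],[85,0,0,40,0,0,0],[85,0,0,30,0,0,0],[85,0,0,13,0,0,0],[85,0,0,0,0,0,0]]'
python3 - <<'E'
from h import *
cv2.imwrite("pics/w3.png",camera("wrist")[:,:,::-1])
E
```

```text
time_s: 4.62
position: [0.4683, -0.3773, 0.0575]
tcp_rot: [[0.961, 0.277, -0.0], [0.277, -0.961, 0.0], [-0.0, -0.0, -1.0]]
contact_force: [0.6, 0.3, 0.4]
grip_width: 0.0851
```

View pics/w3.png

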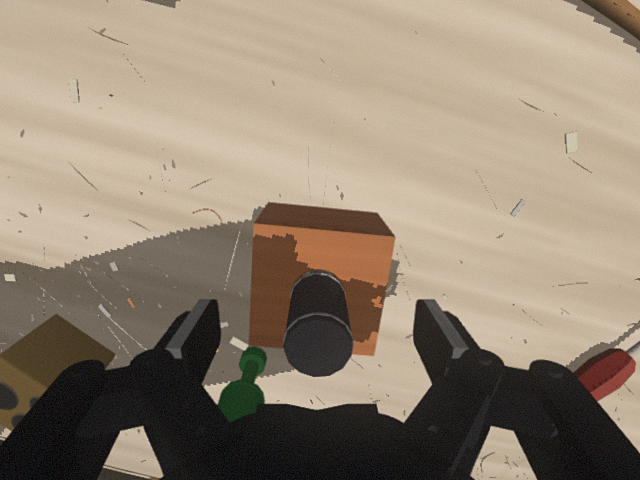

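The open jaws straddle the dark knob, whose top is centred at about (318,345). I'll check the tool-x offset.

Run:
```python
from h import *
s=sense()
p=on("wrist",(318,345),.095,s);print(p,s['tcp_rot'].T@(p-s['position'])*1000)
p=on("wrist",(319,287),.05,s);print(p,s['tcp_rot'].T@(p-s['position'])*1000)
```

```text
[ 0.46996906 -0.37637566  0.095     ] [  1.71313298  -0.7244097  -36.77631727]
[ 0.47200079 -0.37654497  0.05      ] [ 3.6006021  -0.03191496  8.22495504]
```

```bash
python3 -m jog '[[60,2,0,0,0,0,0],[20,0,0,0,0,0,0],[20,0,0,0,0,0,0],[20,0,0,0,0,0,0],[20,0,0,0,0,0,0],[20,0,0,0,0,0,0],[20,0,0,0,0,0,0]]' 35
python3 - <<'E'
from h import *
cv2.imwrite("pics/w4.png",camera("wrist")[:,:,::-1])
E
```

```text
time_s: 5.55
position: [0.4703, -0.3767, 0.0578]
tcp_rot: [[0.961, 0.275, 0.0], [0.275, -0.961, -0.0], [0.0, 0.0, -1.0]]
contact_force: [-0.5, 1.4, 5.0]
grip_width: 0.0253
```

View pics/w4.png

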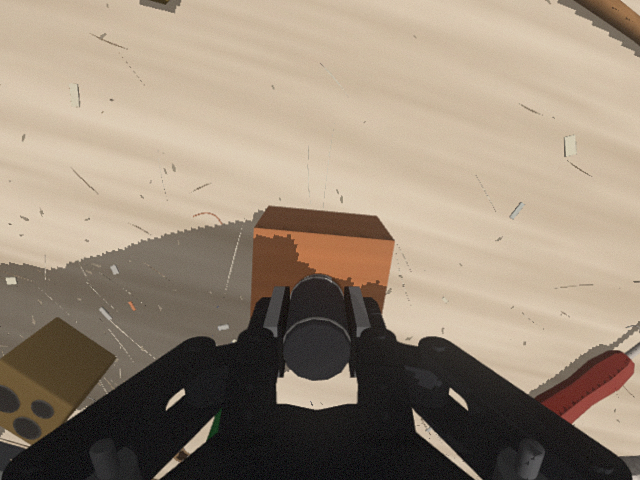

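```bash
python3 -m jog '[[20,0,0,-8,0,0,0],[20,0,0,-18,0,0,0],[20,0,0,-22,0,0,0],[20,0,0,-18,0,0,0],[20,0,0,-6,0,0,0],[20,0,0,0,0,0,0]]'
python3 - <<'E'
from h import *
s=sense()
cv2.imwrite("pics/w5.png",camera("wrist")[:,:,::-1])
a=camera("scene")[:,:,::-1]
R=s['tcp_rot']
print(s['position'],np.degrees(np.arctan2(R[1,0],R[0,0])))
cv2.imwrite("pics/s5z.png",cv2.resize(a[200:360,300:460],None,fx=3.5,fy=3.5,interpolation=cv2.INTER_CUBIC))
w=cv2.imread("pics/w5.png");cv2.imwrite("pics/w5z.png",cv2.resize(w[180:420,220:420],None,fx=2.5,fy=2.5,interpolation=cv2.INTER_CUBIC))
E
```

```text
time_s: 6.35
position: [0.4703, -0.3767, 0.1296]
tcp_rot: [[0.961, 0.275, 0.0], [0.275, -0.961, -0.0], [0.0, 0.0, -1.0]]
contact_force: [-1.1, 0.2, -1.0]
grip_width: 0.0252
[ 0.47031912 -0.37667063  0.1296134 ] 15.966415127216312
```

View pics/s5z.png

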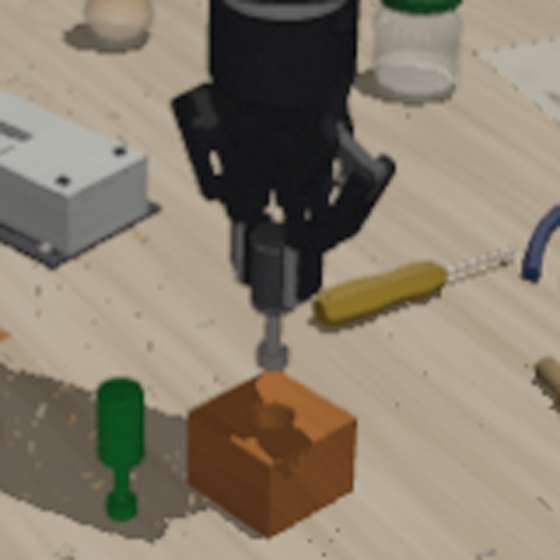

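View pics/w5z.png

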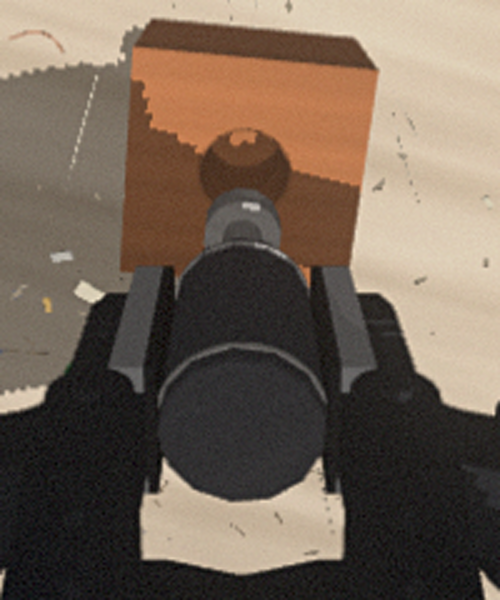

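Run:
```python
from h import *
np.set_printoptions(precision=4,suppress=True)
s=sense();R=s['tcp_rot'];p0=s['position']
for u,zo in [((243,425),.083),((243,228),.010)]:
    p=on("wrist",(220+u[0]/2.5-.3,180+u[1]/2.5-.3),p0[2]-.0458+zo,s)
    print(p,R.T@(p-p0)*1000)
# scene foot bottom centre
uv=(300+272/3.5,200+357/3.5)
p=on("scene",uv,p0[2]-.0458+.005,None);print("scene foot",p,R.T@(p-p0)*1000)
uv=(300+270/3.5,200+237/3.5)
p=on("scene",uv,p0[2]-.0458+.083,None);print("scene top",p,R.T@(p-p0)*1000)
tgt=np.array([.4659,.1038,.13]);print(R.T@(tgt-p0)*1000)
```

```text
[ 0.4698 -0.3755  0.1661] [ -0.0295  -1.1308 -37.1993]
[ 0.4702 -0.3754  0.0931] [ 0.4753 -1.0271 35.8004]
scene foot [ 0.4687 -0.381   0.0881] [-2.5144  4.0125 40.7989]
scene top [ 0.4638 -0.3833  0.1661] [ -7.9374   4.7725 -37.1988]
[ 128.063  -462.9495   -0.8896]
```

```bash
python3 -m jog '[[20,8,-28,0,0,0,0],[20,14,-50,0,0,0,0],[20,14,-50,0,0,0,0],[20,14,-50,0,0,0,0],[20,14,-50,0,0,0,0],[20,14,-50,0,0,0,0],[20,14,-50,0,0,0,0],[20,14,-50,0,0,0,0]]'; python3 -m jog '[[20,14,-50,0,0,0,0],[20,7,-25,0,0,0,0],[20,1,-10,0,0,0,0],[20,0,0,0,0,0,0],[20,0,0,0,0,0,0]]'
python3 - <<'E'
from h import *
s=sense()
cv2.imwrite("pics/w6.png",camera("wrist")[:,:,::-1])
R=s['tcp_rot']
print(s['position'],np.degrees(np.arctan2(R[1,0],R[0,0])),R.T@(np.array([.4659,.1038,.13])-s['position'])*1000)
E
```

```text
time_s: 7.45
position: [0.4679, 0.0175, 0.129]
tcp_rot: [[0.961, 0.275, -0.001], [0.275, -0.961, -0.0], [-0.001, 0.0, -1.0]]
contact_force: [1.1, -0.0, -1.7]
grip_width: 0.0255
time_s: 8.07
position: [0.4661, 0.1024, 0.1294]
tcp_rot: [[0.962, 0.273, 0.0], [0.273, -0.962, -0.001], [-0.0, 0.001, -1.0]]
contact_force: [-0.3, 0.5, -2.0]
grip_width: 0.0252
[0.46613711 0.10238026 0.12942347] 15.869510028151979 [ 0.16009437 -1.43012967 -0.57738199]
```

View pics/w6.png

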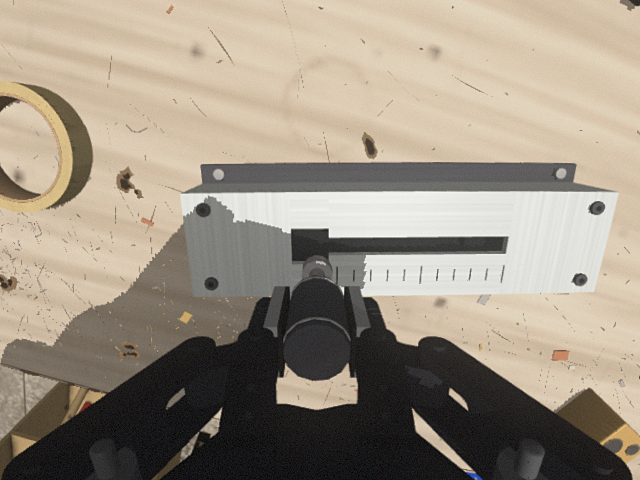

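The pin hangs beside the mouth. In this view the mouth spans about (291,229) to (329,261), and the slot runs to about (507,245). I'll zoom in and measure.

Run:
```python
import cv2
w=cv2.imread("pics/w6.png");cv2.imwrite("pics/w6a.png",cv2.resize(w[215:315,270:380],None,fx=6,fy=6,interpolation=cv2.INTER_CUBIC))
cv2.imwrite("pics/w6b.png",cv2.resize(w[220:300,430:530],None,fx=6,fy=6,interpolation=cv2.INTER_CUBIC))
```

```text
(no output)
```

View pics/w6a.png

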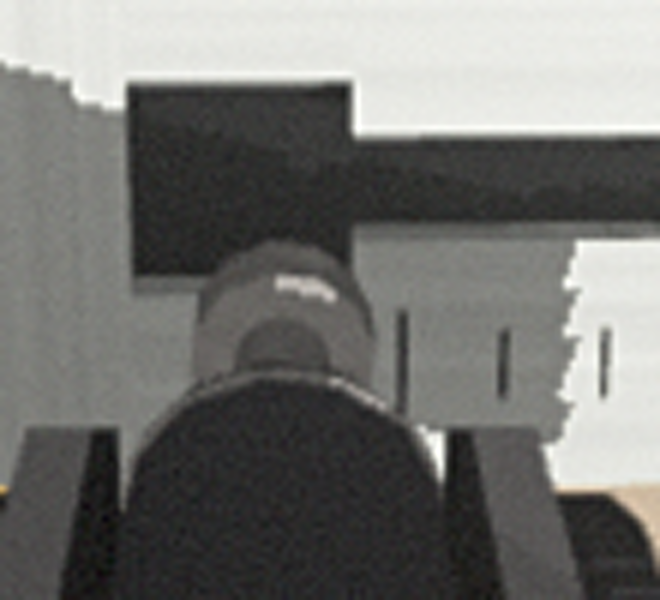

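View pics/w6b.png

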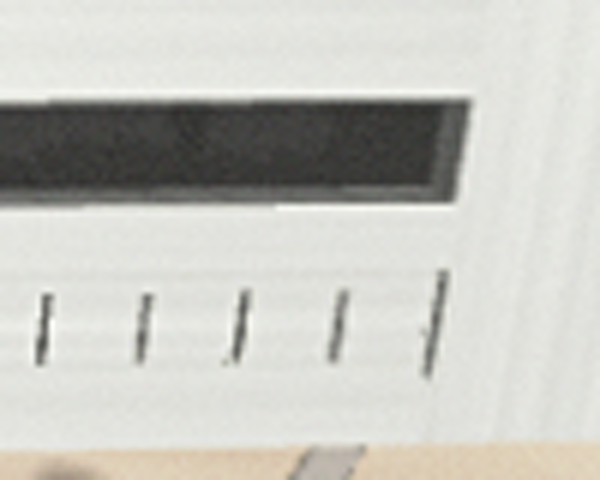

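Run:
```python
from h import *
np.set_printoptions(precision=4,suppress=True)
s=sense();R=s['tcp_rot'];p0=s['position']
fa=lambda u,z=.05:on("wrist",(270+u[0]/6-.4,215+u[1]/6-.4),z,s)
fb=lambda u:on("wrist",(430+u[0]/6-.4,220+u[1]/6-.4),.05,s)
T=lambda p:R.T@(p-p0)*1000
TL,TR,BL=fa((126,83)),fa((353,81)),fa((133,292))
print("sides",np.linalg.norm(TL-TR),np.linalg.norm(TL-BL),"tool TL TR BL",T(TL),T(TR),T(BL))
c=(TR+BL)/2;print("mouth",c,T(c))
e=(fb((471,100))+fb((457,203)))/2;print("end",e,T(e),np.linalg.norm(e-c))
m=(fa((500,137))+fa((500,238)))/2;print("slot mid",T(m),T(fa((500,137)))-T(fa((500,238))))
d=c-e;print("yaw",np.degrees(np.arctan2(-d[0],d[1])))
for u,zo in [((285,345),.010)]:
    p=fa(u,p0[2]-.0458+zo);print("foot top",p,T(p))
```

```text
sides 0.02583945298255228 0.025544959890870092 tool TL TR BL [ 13.3619 -18.9178  79.4343] [13.5618  6.9209 79.4474] [-12.1823 -18.716   79.4352]
mouth [0.4652 0.1082 0.05  ] [ 0.6898 -5.8976 79.4413]
end [ 0.5038 -0.0255  0.05  ] [  1.1921 133.2704  79.5122] 0.13916885341509633
slot mid [ 0.6906 24.0664 79.4566] [12.3467 -0.3901 -0.0006]
yaw 16.070837512950494
foot top [0.4657 0.1032 0.0936] [-0.2706 -0.9116 35.7995]
```

```bash
python3 -m jog '[[20,0.7,-4.9,0,0,0,0],[20,0,0,10,0,0,0],[20,0,0,12,0,0,0],[20,0,0,6,0,0,0],[20,0,0,0,0,0,0]]'
python3 - <<'E'
from h import *
s=sense();print(s['position'])
w=camera("wrist")[:,:,::-1]
cv2.imwrite("pics/w7.png",cv2.resize(w[190:320,250:400],None,fx=5,fy=5,interpolation=cv2.INTER_CUBIC))
E
```

```text
time_s: 8.75
position: [0.4651, 0.1083, 0.1009]
tcp_rot: [[0.962, 0.275, -0.001], [0.275, -0.962, -0.0], [-0.001, 0.0, -1.0]]
contact_force: [-0.3, 0.8, -0.6]
grip_width: 0.0254
[0.46513707 0.10828932 0.10091725]
```

View pics/w7.png

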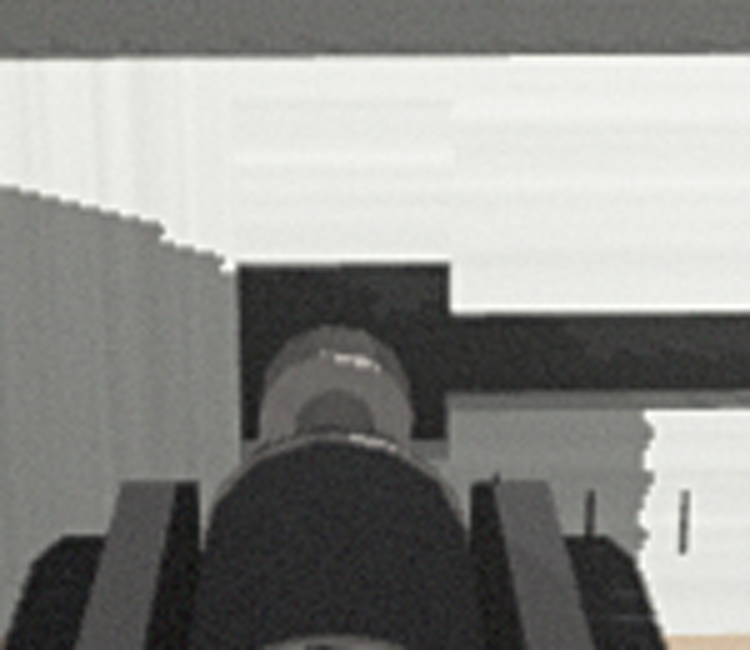

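Run:
```python
from h import *
np.set_printoptions(precision=2,suppress=True)
s=sense();R=s['tcp_rot'];p0=s['position']
f=lambda u,z:R.T@(on("wrist",(250+u[0]/5-.4,190+u[1]/5-.4),z,s)-p0)*1000
zb=p0[2]-.0458
print("foot bottom far rim-9",f((336,327),zb)-[9,0,0])
print("foot top widest",f((260,415),zb+.01),f((413,415),zb+.01))
print("mouth",f((238,266),.05),f((449,264),.05),f((242,457),.05),f((450,460),.05))
print("slot",f((600,315),.05),f((600,408),.05))
print("knob top?",zb)
```

```text
foot bottom far rim-9 [-2.54 -1.07 45.8 ]
foot top widest [-0.57 -9.79 35.8 ] [-0.59  7.73 35.8 ]
mouth [ 12.3  -12.91  51.28] [12.53 12.6  51.28] [-12.94 -12.88  51.28] [-13.39  13.24  51.29]
slot [ 5.94 31.2  51.28] [-6.36 31.78 51.29]
knob top? 0.05548172068381537
```

```bash
python3 -m jog '[[20,0.6,0.8,4,0,0,0],[20,0,0,6,0,0,0],[20,0,0,2,0,0,0]]'; python3 -m jog '[[20,0,0,5,0,0,0],[20,0,0,5,0,0,0],[20,0,0,3,0,0,0]]';python3 -m jog '[[20,0,0,1,0,0,0],[20,0,0,1,0,0,0],[20,0,0,0,0,0,0]]'
```

```text
time_s: 9.18
position: [0.466, 0.1079, 0.089]
tcp_rot: [[0.961, 0.275, -0.0], [0.275, -0.961, -0.0], [-0.0, 0.0, -1.0]]
contact_force: [0.0, -0.5, -1.7]
grip_width: 0.0254
time_s: 9.55
position: [0.4661, 0.1079, 0.076]
tcp_rot: [[0.961, 0.275, -0.0], [0.275, -0.961, -0.0], [-0.0, 0.0, -1.0]]
contact_force: [-0.3, -0.5, -0.4]
grip_width: 0.0246
time_s: 9.93
position: [0.4661, 0.1079, 0.0744]
tcp_rot: [[0.961, 0.275, 0.0], [0.275, -0.961, -0.0], [0.0, 0.0, -1.0]]
contact_force: [-0.3, -0.0, -1.2]
grip_width: 0.025
```

```bash
python3 -m jog '[[20,0,0,1,0,0,0],[20,0,0,1,0,0,0],[20,0,0,0,0,0,0]]' | grep -v rot;python3 -m jog '[[20,0,0,1,0,0,0],[20,0,0,0,0,0,0]]'| grep -v rot;python3 -m jog '[[20,0,0,1,0,0,0],[20,0,0,0,0,0,0]]'| grep -v rot
```

```text
time_s: 10.3
position: [0.4661, 0.1079, 0.0723]
contact_force: [-0.6, -0.1, -1.6]
grip_width: 0.025
time_s: 10.55
position: [0.4662, 0.108, 0.0714]
contact_force: [-0.9, 1.5, 0.4]
grip_width: 0.0251
time_s: 10.8
position: [0.4661, 0.108, 0.0704]
contact_force: [-1.1, 1.0, 2.4]
grip_width: 0.0247
```

```bash
python3 -m jog '[[20,0,0,1,0,0,0],[20,0,0,0,0,0,0]]'| grep -v rot;python3 -m jog '[[20,0,2,0,0,0,0],[20,0,3,0,0,0,0],[20,0,3,0,0,0,0]]'| grep -v rot; python3 -m jog '[[20,0,3,0,0,0,0],[20,0,3,0,0,0,0],[20,0,1,0,0,0,0],[20,0,0,0,0,0,0]]'| grep -v rot
```

```text
time_s: 11.05
position: [0.4661, 0.108, 0.0694]
contact_force: [0.2, 0.6, 2.1]
grip_width: 0.0252
time_s: 11.42
position: [0.4684, 0.1, 0.0694]
contact_force: [-1.1, 2.0, 2.6]
grip_width: 0.0248
time_s: 11.92
position: [0.4703, 0.0933, 0.0694]
contact_force: [0.1, 0.1, 2.5]
grip_width: 0.0248
```

Run:
```python
from h import *
np.set_printoptions(precision=2,suppress=True)
s=sense();print(s['tcp_rot'].T@s['contact_force'])
w=camera("wrist")[:,:,::-1]
cv2.imwrite("pics/w8.png",cv2.resize(w[190:320,250:400],None,fx=5,fy=5,interpolation=cv2.INTER_CUBIC))
```

```text
[ 0.11 -0.08 -2.53]
```

View pics/w8.png

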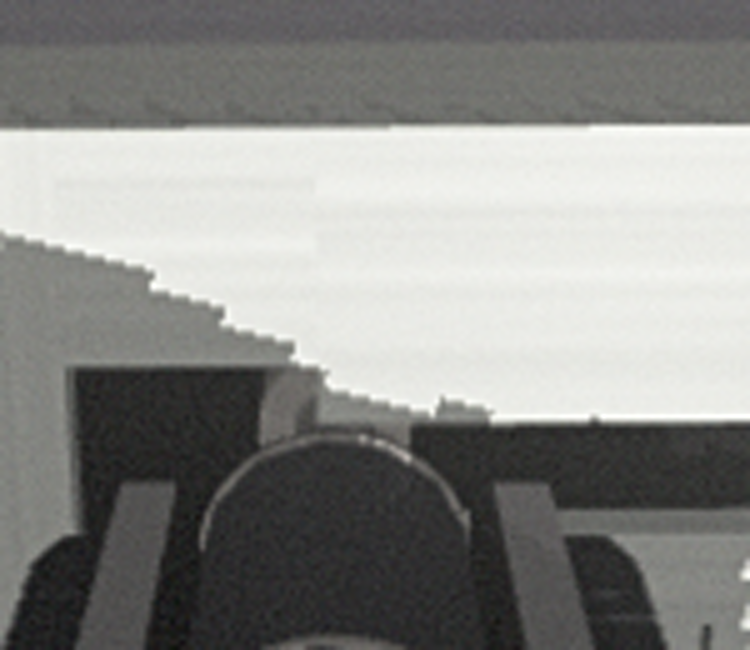

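The pin has moved toward the slot and its neck is at the slot's entry. Side force is near zero, so I'll keep drawing.

```bash
for i in 1 ; do python3 -m jog '[[20,0,3,0,0,0,0],[20,0,3,0,0,0,0]]'| grep -v rot; done; python3 -m jog '[[20,0,3,0,0,0,0],[20,0,3,0,0,0,0],[20,0,0,0,0,0,0]]'| grep -v rot
```

```text
time_s: 12.22
position: [0.4719, 0.0876, 0.0694]
contact_force: [-0.3, 3.4, 2.4]
grip_width: 0.0249
time_s: 12.6
position: [0.4737, 0.0815, 0.0694]
contact_force: [0.4, -0.4, 3.2]
grip_width: 0.0253
```

```bash
python3 -m jog '[[20,0,3,0,0,0,0],[20,0,3,0,0,0,0]]'| grep -v rot; python3 -m jog '[[20,0,3,0,0,0,0],[20,0,2,0,0,0,0]]'| grep -v rot;python3 -m jog '[[20,0,1,0,0,0,0],[20,0,1,0,0,0,0]]'| grep -v rot
```

```text
time_s: 12.85
position: [0.4752, 0.0761, 0.0694]
contact_force: [-0.9, 2.8, 2.8]
grip_width: 0.0249
time_s: 13.1
position: [0.4766, 0.0712, 0.0694]
contact_force: [-1.0, 1.8, 3.1]
grip_width: 0.025
time_s: 13.35
position: [0.4771, 0.0695, 0.0694]
contact_force: [-0.2, 2.2, 2.8]
grip_width: 0.0256
```

```bash
python3 -m jog '[[20,0,1,0,0,0,0],[20,0,1,0,0,0,0]]'| grep -v rot; python3 -m jog '[[20,0,1,0,0,0,0],[20,0,1,0,0,0,0]]'| grep -v rot
```

```text
time_s: 13.6
position: [0.4777, 0.0675, 0.0694]
contact_force: [-0.2, 1.8, 2.4]
grip_width: 0.0254
time_s: 13.85
position: [0.4782, 0.0656, 0.0694]
contact_force: [-1.4, 1.4, 3.5]
grip_width: 0.0248
```

```bash
python3 -m jog '[[20,0,1,0,0,0,0],[20,0,1,0,0,0,0],[20,0,1,0,0,0,0]]'| grep -v rot
```

```text
time_s: 14.22
position: [0.479, 0.0627, 0.0694]
contact_force: [-0.9, 2.2, 3.5]
grip_width: 0.0253
```

```bash
python3 -m jog '[[20,0,1,0,0,0,0],[20,0,1,0,0,0,0]]'| grep -v rot
```

```text
time_s: 14.48
position: [0.4796, 0.0608, 0.0694]
contact_force: [-0.5, 2.4, 3.1]
grip_width: 0.0249
```

```bash
python3 -m jog '[[20,0,1,0,0,0,0],[20,0,1,0,0,0,0],[20,0,1,0,0,0,0]]'| grep -v rot
```

```text
time_s: 14.85
position: [0.4804, 0.0579, 0.0694]
contact_force: [-0.6, 1.9, 3.0]
grip_width: 0.0246
```

```bash
python3 -m jog '[[20,0,1,0,0,0,0],[20,0,1,0,0,0,0]]'| grep -v rot
```

```text
time_s: 15.1
position: [0.481, 0.056, 0.0694]
contact_force: [-0.9, 2.4, 3.4]
grip_width: 0.0251
```

```bash
python3 -m jog '[[20,0,1,0,0,0,0],[20,0,1,0,0,0,0],[20,0,1,0,0,0,0]]'| grep -v rot
```

```text
time_s: 15.48
position: [0.4818, 0.0531, 0.0694]
contact_force: [-1.0, 2.2, 2.7]
grip_width: 0.0253
```

```bash
python3 -m jog '[[20,0,1,0,0,0,0],[20,0,1,0,0,0,0],[20,0,1,0,0,0,0]]'| grep -v rot
```

```text
time_s: 15.85
position: [0.4826, 0.0501, 0.0694]
contact_force: [-0.6, 1.7, 3.4]
grip_width: 0.0254
```

```bash
python3 -m jog '[[20,0,1,0,0,0,0],[20,0,1,0,0,0,0],[20,0,1,0,0,0,0]]'| grep -v rot
```

```text
time_s: 16.23
position: [0.4835, 0.0473, 0.0694]
contact_force: [-0.2, 2.4, 2.5]
grip_width: 0.0255
```

```bash
python3 -m jog '[[20,0,1,0,0,0,0],[20,0,1,0,0,0,0],[20,0,1,0,0,0,0]]'| grep -v rot
```

```text
time_s: 16.6
position: [0.4843, 0.0444, 0.0694]
contact_force: [-0.2, 3.0, 3.1]
grip_width: 0.025
```

```bash
python3 -m jog '[[20,0,1,0,0,0,0],[20,0,1,0,0,0,0],[20,0,1,0,0,0,0]]'| grep -v rot
```

```text
time_s: 16.98
position: [0.4851, 0.0415, 0.0694]
contact_force: [-1.2, 0.7, 3.4]
grip_width: 0.0251
```

```bash
python3 -m jog '[[20,0,1,0,0,0,0],[20,0,1,0,0,0,0],[20,0,1,0,0,0,0]]'| grep -v rot
```

```text
time_s: 17.35
position: [0.4859, 0.0386, 0.0694]
contact_force: [-0.4, 2.6, 3.4]
grip_width: 0.0252
```

```bash
python3 -m jog '[[20,0,1,0,0,0,0],[20,0,1,0,0,0,0],[20,0,1,0,0,0,0]]'| grep -v rot
```

```text
time_s: 17.73
position: [0.4867, 0.0357, 0.0694]
contact_force: [-0.5, 2.0, 2.8]
grip_width: 0.0256
```

```bash
python3 -m jog '[[20,0,1,0,0,0,0],[20,0,1,0,0,0,0],[20,0,1,0,0,0,0]]'| grep -v rot
```

```text
time_s: 18.1
position: [0.4876, 0.0329, 0.0694]
contact_force: [-0.5, 2.7, 3.6]
grip_width: 0.0254
```

```bash
python3 -m jog '[[20,0,1,0,0,0,0],[20,0,1,0,0,0,0],[20,0,1,0,0,0,0]]'| grep -v rot
```

```text
time_s: 18.48
position: [0.4884, 0.03, 0.0694]
contact_force: [-0.4, 2.9, 3.1]
grip_width: 0.0249
```

```bash
python3 -m jog '[[20,0,1,0,0,0,0],[20,0,1,0,0,0,0],[20,0,1,0,0,0,0]]'| grep -v rot
```

```text
time_s: 18.85
position: [0.4892, 0.0271, 0.0694]
contact_force: [-1.0, 1.4, 4.1]
grip_width: 0.0252
```

```bash
python3 -m jog '[[20,0,1,0,0,0,0],[20,0,1,0,0,0,0],[20,0,1,0,0,0,0]]'| grep -v rot
```

```text
time_s: 19.23
position: [0.4901, 0.0242, 0.0694]
contact_force: [-0.4, 1.7, 4.1]
grip_width: 0.0252
```

```bash
python3 -m jog '[[20,0,1,0,0,0,0],[20,0,1,0,0,0,0],[20,0,1,0,0,0,0]]'| grep -v rot
```

```text
time_s: 19.6
position: [0.4909, 0.0213, 0.0694]
contact_force: [-0.5, 1.5, 2.6]
grip_width: 0.025
```

```bash
python3 -m jog '[[20,0,1,0,0,0,0],[20,0,1,0,0,0,0],[20,0,1,0,0,0,0]]'| grep -v rot
```

```text
time_s: 19.98
position: [0.4917, 0.0184, 0.0694]
contact_force: [-0.9, 1.9, 2.5]
grip_width: 0.0251
```

```bash
python3 -m jog '[[20,0,1,0,0,0,0],[20,0,1,0,0,0,0],[20,0,1,0,0,0,0]]'| grep -v rot
```

```text
time_s: 20.35
position: [0.4925, 0.0156, 0.0694]
contact_force: [-1.0, 1.5, 3.3]
grip_width: 0.0247
```

```bash
python3 -m jog '[[20,0,1,0,0,0,0],[20,0,1,0,0,0,0],[20,0,1,0,0,0,0]]'| grep -v rot
```

```text
time_s: 20.72
position: [0.4934, 0.0127, 0.0694]
contact_force: [-0.0, 2.9, 4.0]
grip_width: 0.0252
```

```bash
python3 -m jog '[[20,0,1,0,0,0,0],[20,0,1,0,0,0,0],[20,0,1,0,0,0,0]]'| grep -v rot
```

```text
time_s: 21.1
position: [0.4942, 0.0098, 0.0694]
contact_force: [-0.7, 2.3, 3.7]
grip_width: 0.0251
```

```bash
python3 -m jog '[[20,0,1,0,0,0,0],[20,0,1,0,0,0,0],[20,0,1,0,0,0,0]]'| grep -v rot
```

```text
time_s: 21.48
position: [0.495, 0.0069, 0.0694]
contact_force: [-0.8, 1.7, 2.2]
grip_width: 0.0254
```

```bash
python3 -m jog '[[20,0,1,0,0,0,0],[20,0,1,0,0,0,0],[20,0,1,0,0,0,0]]'| grep -v rot
```

```text
time_s: 21.85
position: [0.4959, 0.0037, 0.0693]
contact_force: [0.6, 0.9, -0.8]
grip_width: 0.0253
```

The vertical force fell from about 3 N to -0.8 N, which means the foot has lost its support. I'll lower gently.

```bash
python3 -m jog '[[20,0,0,0,0,0,0]]'| grep -v rot;python3 -m jog '[[20,0,0,1,0,0,0],[20,0,0,0,0,0,0]]'| grep -v rot
```

```text
time_s: 21.98
position: [0.4958, 0.0038, 0.0693]
contact_force: [-0.2, -1.1, -0.9]
grip_width: 0.0254
time_s: 22.22
position: [0.4958, 0.0041, 0.0683]
contact_force: [-0.3, -0.0, -0.9]
grip_width: 0.025
```

```bash
python3 -m jog '[[20,0,0,1,0,0,0],[20,0,0,1,0,0,0],[20,0,0,0,0,0,0]]'| grep -v rot;python3 -m jog '[[20,0,0,1,0,0,0],[20,0,0,0,0,0,0]]'| grep -v rot;python3 -m jog '[[20,0,0,1,0,0,0],[20,0,0,0,0,0,0]]'| grep -v rot
```

```text
time_s: 22.6
position: [0.4958, 0.0041, 0.0664]
contact_force: [0.4, 0.7, -0.8]
grip_width: 0.0249
time_s: 22.85
position: [0.4958, 0.0041, 0.0653]
contact_force: [-0.2, -0.0, -1.3]
grip_width: 0.025
time_s: 23.1
position: [0.4958, 0.0041, 0.0644]
contact_force: [0.9, -0.3, -0.7]
grip_width: 0.0255
```

```bash
python3 -m jog '[[20,0,0,0.7,0,0,0],[20,0,0,0,0,0,0]]'| grep -v rot;python3 -m jog '[[20,0,0,0.7,0,0,0],[20,0,0,0,0,0,0]]'| grep -v rot
```

```text
time_s: 23.35
position: [0.4959, 0.0041, 0.0638]
contact_force: [-0.0, 0.0, 0.6]
grip_width: 0.0252
time_s: 23.6
position: [0.4958, 0.0041, 0.063]
contact_force: [0.1, 0.2, 2.6]
grip_width: 0.0249
```

Force returned at TCP z 63.8 mm, which puts the pin origin at 18 mm, so the foot is on the notch floor. I'll relax the press and release.

```bash
python3 -m jog '[[20,0,0,-0.5,0,0,0],[20,0,0,0,0,0,0]]' 20| grep -v rot;python3 -m jog '[[30,0,0,0,0,0,0],[38,0,0,0,0,0,0],[50,0,0,0,0,0,0],[65,0,0,0,0,0,0],[65,0,0,0,0,0,0],[65,0,0,0,0,0,0]]'| grep -v rot
python3 - <<'E'
from h import *
cv2.imwrite("pics/w9.png",camera("wrist")[:,:,::-1])
E
```

```text
time_s: 23.85
position: [0.4958, 0.0041, 0.0636]
contact_force: [0.6, -0.1, 1.6]
grip_width: 0.0251
time_s: 24.6
position: [0.4958, 0.0041, 0.0635]
contact_force: [-0.5, -0.1, -0.8]
grip_width: 0.0651
```

View pics/w9.png

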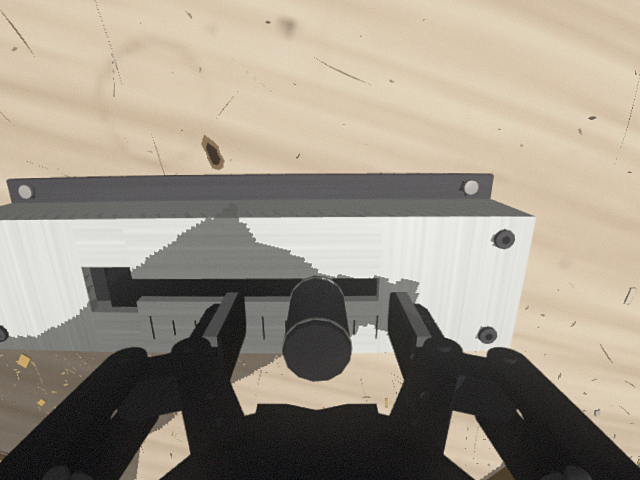

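The pin stands alone between the open jaws, with its knob top at about (318,350). I'll retreat upward and check its height and tilt.

```bash
python3 -m jog '[[70,0,0,-8,0,0,0],[80,0,0,-25,0,0,0],[80,0,0,-40,0,0,0],[80,0,0,-40,0,0,0],[80,0,0,-30,0,0,0],[80,0,0,0,0,0,0]]'| grep -v rot
python3 - <<'E'
from h import *
s=sense();print(s['position'])
w=camera("wrist")[:,:,::-1];cv2.imwrite("pics/w10.png",w)
cv2.imwrite("pics/w10z.png",cv2.resize(w[160:300,230:390],None,fx=5,fy=5,interpolation=cv2.INTER_CUBIC))
a=camera("scene")[:,:,::-1];cv2.imwrite("pics/s10.png",a)
cv2.imwrite("pics/s10z.png",cv2.resize(a[180:290,225:365],None,fx=5,fy=5,interpolation=cv2.INTER_CUBIC))
E
```

```text
time_s: 25.4
position: [0.4963, 0.0041, 0.2085]
contact_force: [-0.0, 0.1, -1.2]
grip_width: 0.0799
[0.49633717 0.00411465 0.2085186 ]
```

View pics/w10z.png

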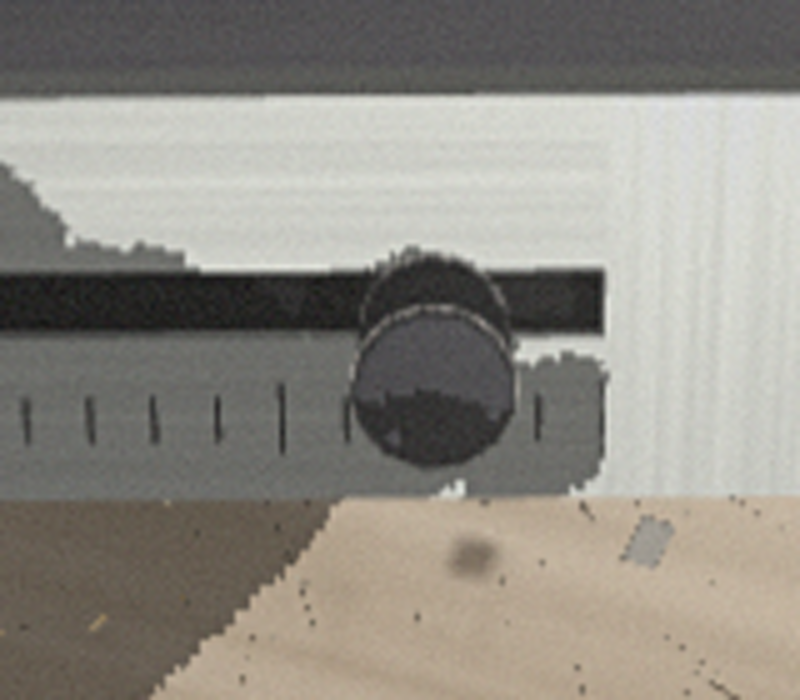

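View pics/s10z.png

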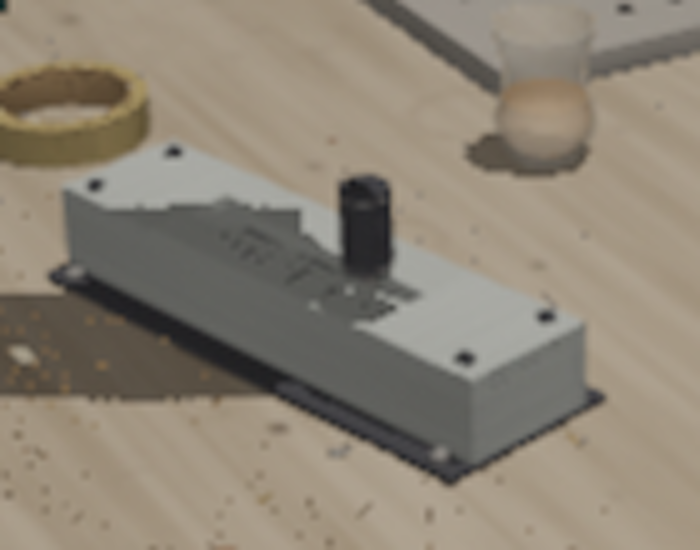

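```bash
python3 - <<'E'
from h import *
np.set_printoptions(precision=4,suppress=True)
s=sense();f=lambda u,z:on("wrist",(230+u[0]/5-.4,160+u[1]/5-.4),z,s)
t=f((435,386),.101);b=f((436,330),.056)
e=(f((604,269),.05)+f((604,333),.05))/2
print(t,b,"end",e,np.linalg.norm((t-e)[:2]),"tilt",np.degrees(np.linalg.norm((t-b)[:2])/.045))
g=lambda u,z:on("scene",(225+u[0]/5,180+u[1]/5),z)
print("scene top/bottom",g((365,187),.101),g((365,270),.056))
# apparent height: vertical pixel check
x=g((365,187),.101);
for z in (.056,.064): print(z,(proj("scene",[x[0],x[1],z+.045])-[225,180])*5,(proj("scene",[x[0],x[1],z])-[225,180])*5)
E
python3 -c "
import cv2
a=cv2.imread('pics/s10.png');b=cv2.imread('pics/scene0.png')
d=cv2.absdiff(a,b).max(2);print([(n,int(d[y0:y1,x0:x1].mean())) for n,(x0,y0,x1,y1) in dict(dap=(272,290,300,326),tape=(220,190,257,213),sd=(388,270,445,293),brush=(452,302,507,357)).items()])"
```

```text
[0.4947 0.0052 0.101 ] [0.4914 0.0041 0.056 ] end [ 0.5035 -0.0244  0.05  ] 0.030876163925768706 tilt 4.348050483529369
scene top/bottom [ 0.4937 -0.0044  0.101 ] [ 0.4926 -0.0027  0.056 ]
0.056 [365. 187.] [368.5628 270.8674]
0.064 [364.3568 171.8383] [367.9362 256.1316]
[('dap', 2), ('tape', 2), ('sd', 3), ('brush', 3)]
```

```bash
python3 -c "
from station import *
print(finish_job())"
```

```text
the job is handed in; nothing more can be done
None
```

I moved the dark-knobbed pin from the wooden block into the housing's notch, released it standing, and handed the job in at about 25.5 s. No verdict was reported, so the result rests on my own checks.

**Move:** I lowered the foot through the mouth until it pressed on the bar with about 3–4 N. I then drew it along the slot for about 108 mm, until the upward force fell to zero. From there it went down freely and met the notch floor with the pin's origin at about 18 mm. The highest force I read was about 4–5 N, but I only read force at the end of each short move, so brief peaks in between were not seen.

**Last checks:**
- **Position:** the pin is about 31 mm from the slot's closed end, which is roughly y = -44 mm in the housing.
- **Height:** in the scene picture the knob sits where a fully dropped pin should, not one standing on top of the bar.
- **Bystanders:** before-and-after pictures show no change at the tape roll, screwdriver, dapping block or brush.
- **Robot:** the open gripper is about 15 cm above where it released the pin and touches nothing.

**What disagreed:**
- **Tilt:** the wrist camera's rays gave about 4° and the scene camera's about 2–3°, both under the 6.9° limit. I put this down to measuring bias, because the wrist view also read about 3° when the pin stood upright in its block.
- **Position between cameras:** the scene and wrist cameras differed by up to 10 mm in y. I used the wrist camera, and the move along the slot showed no sideways jamming.

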